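# Pack the dotting kit into the organiser

### The job

Pack the stone-dotting kit into the wooden organiser: first lay the broad flat brush across its two notched rests and the dotted stone flat in the shallow recess, and only when both are in, pick up the two tall paint bottles, which stay where they stand until then, and stand one upright in each of the two square wells. The undotted stone and the slim round brush are not part of the kit; leave them where they lie.

Things in the scene. Friction and masses are not known exactly. Their poses are not given: they have to be found in the camera images.
- flat_brush: Part of the kit. Artist's brush with a broad flat head, 202 mm long, lying on the table; origin at the centre of its underside; its y axis runs along its length, z up. Grip it near the origin, across the y axis, where it is solid 16 mm wide and 10 mm high.
- dotted_stone: Part of the kit. Red painted pebble with white dots, 35 x 41 x 19 mm (x, y, z), domed; origin at the centre of its underside. Grip it across its x axis (35 mm).
- paint_white: Part of the kit. Paint bottle with a white body and black cap, standing, 43 mm in diameter, 109 mm high (the straight body up to about 80 mm, above it a cap 30 mm wide); origin at the centre of its underside, z up. 60 to 120 g.
- paint_red: Part of the kit. Paint bottle with a red body and black cap, standing, 43 mm in diameter, 114 mm high (the straight body up to about 84 mm, above it a cap 30 mm wide); origin at the centre of its underside, z up. 60 to 120 g.
- plain_stone: Not part of the kit, leave it. Red painted pebble without dots, 34 x 40 x 19 mm, otherwise like the dotted one; origin at the centre of its underside.
- slim_brush: Not part of the kit, leave it. Brush with a slim round head, 16 x 187 x 14 mm; origin at the centre of its underside, y along its length.
- well_block: Target of the bottles. Wooden strip 190 x 70 x 30 mm (x, y, z), two square wells 56 x 56 mm, 24 mm deep (floor 6 mm above the origin) at x = +48 and -48 mm, y = 0. Origin: centre of its underside, x along the strip. Fixed; the three strips lie side by side, 71.5 mm apart, in any order, in an organiser tray (208 x 228 mm, rim 18 mm high, inner floor 5 mm above the table).
- brush_rest: Target of the flat brush. Wooden strip 190 x 70 mm (x, y) with two upright rests across it at x = +55 and -55 mm, 12 mm thick, each with a notch 50 mm wide (y), its floor 28 mm above the origin, between lugs 44 mm high. The brush lies along x over both notches; between the rests the strip is 8 mm high. Origin: centre of its underside. Fixed, in the tray.
- stone_board: Target of the dotted stone. Wooden strip 190 x 70 x 14 mm (x, y, z) with one shallow oblong recess 111 x 57 mm (x, y), 6 mm deep (floor 8 mm above the origin), in its middle; the stone may lie anywhere in it. Origin at the centre of the underside, x along the strip. Fixed, in the organiser tray.
Mind the look-alikes: they are no part of the job. Leave any yellow look-alike of the paint_white alone.

How it is judged:
By the outcome, as a careful person would: the job done as asked, in the order asked, and still so for the second after the job is handed in, with the robot touching nothing.
It also fails if it takes over 115 s, if anything falls off the work surface, if the arm or the gripper's body presses on something with over 40 N, if the wrist force passes 120 N, or if a joint passes its speed limit or range.

### The arm

A 6-joint arm with a two-finger parallel gripper is mounted at the origin on the work surface; the furniture and walls round the work are solid. World frame = base frame: x ahead of the robot, y to its left, z up, the work surface at z = 0. Lengths are in m, angles in rad, forces in N, time in s.
With the tool pointing down it reaches from about 0.35 to 0.8 m from the base axis. Payload 7.3 kg.
Tool frame: the origin (TCP) lies at the very end of the fingers, on their centre line; the grasp point (between the pads) lies 19 mm behind it; z points along the fingers, x is the direction in which the jaws open and shut, and the axes are right-handed (so a half turn about z gives the same grasp; the last joint's range is limited). The gripper opens to 85 mm and grips with 20 to 120 N. Pads are 22 mm wide; open, the fingers measure 114 mm over their backs; the gripper's body (76 mm by 85 mm) begins 54 mm behind the grasp point. The pads swing forward as they close: fully open they stand 13 mm farther back than shut.
Start: joints at [-1.281, 0.342, 1.524, -0, 1.275, -0.146], TCP at [0.222, -0.476, 0.231] pointing down, gripper open.
Joint ranges: [-2.53, 2.53], [-0.77, 2.02], [0.04, 2.7], [-1, 4.14], [0.28, 2.66], [-3.11, 3.11]. Speed limits (rad/s): [2.57, 2.57, 3.14, 3.14, 3.14, 3.14].

### API

Orientations are given as a unit quaternion [x, y, z, w].
In Python, from plant import r gives the robot as it stands. Calls block until the motion is done:
- r.goto(position, orientation): joint-space move of the TCP to a pose.
- r.move_linear(position, rot=None, rate=0.15, f_stop=None): straight line of the TCP; rot=None keeps the orientation; rate is the mean speed in m/s. With f_stop (N) it stops when the force on the tool has changed by that much, and returns True; else False.
- r.set_joints(angles): joint-space move.
- r.command_gripper(opening, grasp_force=None): finger opening in m; grasp_force is the grip in N (None keeps the last); returns when the fingers have stopped.
- r.hold(seconds).
- r.inverse_kinematics(position, orientation): joint angles nearest the present ones, or None.
- r.get_obs(): the state.
- r.read_camera(name): name is "scene" or "top" or "wrist"; returns the picture (480x640x3 uint8, blue, green, red); there is no depth.
- r.camera_info(name): a dict with "fx", "fy", "cx", "cy" (pixels), "rvec" (rotation vector, rad) and "tvec" (3), from world to camera coordinates, as OpenCV has them; the wrist camera has in their place "tool_from_camera" (4x4, takes a point from camera to tool coordinates, whose origin is the TCP and whose axes are the tool frame's). Camera axes: x right, y down, z forward; pixel columns grow to the right and rows downward; lengths in m; the calibration is good to about 2 mm. A picture is of the moment at which its call begins: read the wrist's pose just before it. camera_info takes no time and is no camera call.
A pose or a line that the arm cannot do raises r.Unreachable and nothing moves.
- r.finish_job(): hands the job in, once; it reports no verdict.
The state is a dict: "time": time; "joint_positions": joint angles; "qvel": joint speeds; "effort": joint torques, N m; "eef_pos": TCP position; "ee_rot": TCP orientation; "ft_force": force on the tool from outside, world axes, zero at the start; "wrist_torque": the same for the moment, N m; "grip_width": finger opening in m.
Only numpy, scipy, OpenCV 4.12 (cv2) and the standard library are available. Lean on these libraries where they do the work, as an engineer would, in place of code of your own. Each camera call takes 0.05 s, during which the arm holds its last target. There are 200 camera calls.

## Working session

There is one attempt and no reset: what is moved stays moved. The work goes in short steps, each a Python script; the robot and the scene stay as the last script left them, time stands still between calls to the robot, and variables do not carry over. Pictures are saved under pics/ and viewed, about 12 in all and at most 16, crops included, and the job is handed in when it is done.

```bash
ls; mkdir -p pics
python3 - <<'E'
from plant import r
import cv2
for n in("top","scene"):
    cv2.imwrite(f"pics/{n}0.png",r.read_camera(n)); print(n,r.camera_info(n))
print(r.camera_info("wrist")); print(r.get_obs())
E
```

```text
pics
top {'fx': 583.6198476125358, 'fy': 583.6198476125358, 'cx': 322.54479427805046, 'cy': 244.03449332136537, 'rvec': array([ 2.1740754 , -2.13635433,  0.15502047]), 'tvec': array([-0.01609817,  0.49796866,  1.22036974])}
scene {'fx': 485.6772033096667, 'fy': 485.6772033096667, 'cx': 325.8406092952071, 'cy': 241.54270225206164, 'rvec': array([ 1.99796936,  0.87957769, -0.45750749]), 'tvec': array([-0.34491532, -0.17175186,  1.1803062 ])}
{'fx': 332.6740111892178, 'fy': 332.6740111892178, 'cx': 324.4741248836994, 'cy': 239.11137630172894, 'tool_from_camera': array([[ 9.99999427e-01,  2.33758667e-04,  1.04495443e-03,
        -4.95085067e-05],
       [-5.52603553e-04,  9.48546280e-01,  3.16638040e-01,
        -8.09171870e-02],
       [-9.17170750e-04, -3.16638436e-01,  9.48545866e-01,
        -1.43117772e-01],
       [ 0.00000000e+00,  0.00000000e+00,  0.00000000e+00,
         1.00000000e+00]])}
{'time': 0.1, 'joint_positions': array([-1.28094811e+00,  3.42644773e-01,  1.52492549e+00,  1.58509665e-05,
        1.27541470e+00, -1.46029366e-01]), 'qvel': array([-0.00067014, -0.00109313, -0.00121253,  0.00033883,  0.00094428,
       -0.00150314]), 'effort': array([ 1.53235182e-03, -4.34447765e+01, -2.46490860e+01, -1.92682560e-04,
        4.70362720e-03,  3.10810492e-05]), 'eef_pos': array([ 0.2215639 , -0.47555594,  0.23069836]), 'ee_rot': array([ 8.43267814e-01, -5.37493171e-01, -5.21390133e-04, -4.61348324e-04]), 'ft_force': array([ 0.08213044,  0.71778205, -0.35840749]), 'wrist_torque': array([ 0.02307752,  0.01161618, -0.01904326]), 'grip_width': 0.08544539562015417}
```

View pics/top0.png

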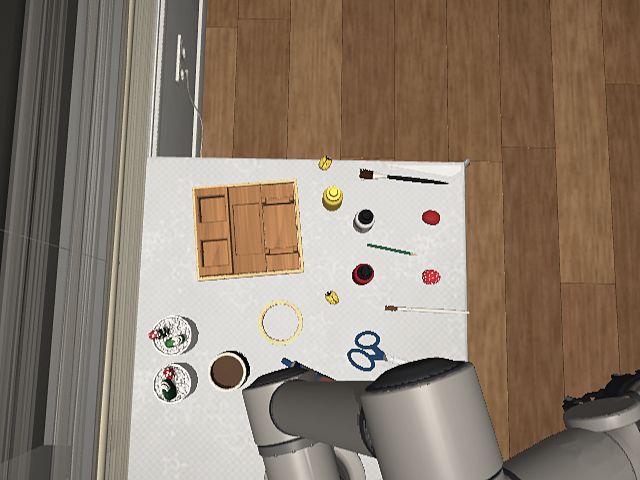

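View pics/scene0.png

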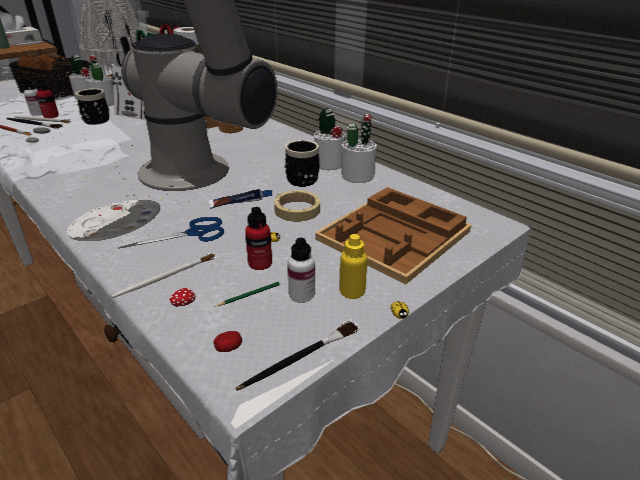

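Top view: the tray sits at about (248,230). Its strips, left to right, are wells, stone board and brush rest. The black broad brush is at (405,177), the dotted stone at (431,277), the plain stone at (431,217). The white bottle is at (364,219), the red one at (363,273), and the yellow decoy at (332,197). The white slim brush is at (427,310).

```bash
cat > h.py <<'E'
import cv2, numpy as np
from scipy.spatial.transform import Rotation as R
from plant import r
def cam(n):
    i=r.camera_info(n); K=np.array([[i['fx'],0,i['cx']],[0,i['fy'],i['cy']],[0,0,1]])
    if n=='wrist':
        o=r.get_obs(); T=np.eye(4); T[:3,:3]=R.from_quat(o['ee_rot']).as_matrix(); T[:3,3]=o['eef_pos']
        C=T@i['tool_from_camera']; return K,C[:3,:3],C[:3,3]
    M=cv2.Rodrigues(i['rvec'])[0]; return K,M.T,-M.T@i['tvec']
def ray(c,px,z):
    K,M,o=c; px=np.atleast_2d(np.float64(px)); d=np.c_[px,np.ones(len(px))]@np.linalg.inv(K).T@M.T
    return (o+d*((z-o[2])/d[:,2])[:,None])[:,:2]
def proj(c,P):
    K,M,o=c; q=(np.atleast_2d(P)-o)@M@K.T; return q[:,:2]/q[:,2:]
def down(yaw):  # tool down, jaws (tool x) along world yaw
    return (R.from_euler('z',yaw)*R.from_quat([1,0,0,0])).as_quat()
def blobs(m,a=15):
    cs=cv2.findContours(m.astype(np.uint8),0,2)[0]
    return [c for c in cs if cv2.contourArea(c)>a]
E
python3 - <<'E'
from h import *
c=cam('top'); im=cv2.imread('pics/top0.png'); b,g,rr=[im[...,k].astype(int) for k in range(3)]
reg=np.zeros(im.shape[:2],bool); reg[150:345,150:475]=1
print('cam',c[2])
hsv=cv2.cvtColor(im,cv2.COLOR_BGR2HSV)
def rep(n,m,z):
    for k in blobs(m&reg):
        q=cv2.minAreaRect(k); bx=cv2.boxPoints(q)
        print(n,np.round(q[0]),np.round(q[1]),cv2.contourArea(k),'ctr',ray(c,q[0],z).round(3)[0],'box',ray(c,bx,z).round(3).tolist())
rep('red',(rr>120)&(g<70)&(b<80),0.01)
rep('dark',(im.max(2)<60),0.05)
rep('wood',(hsv[...,1]>70)&(hsv[...,0]>4)&(hsv[...,0]<26)&(hsv[...,2]>50)&(np.arange(640)[None]<315),0.018)
big=cv2.resize(im[150:330,180:480],(800,480),interpolation=cv2.INTER_CUBIC); cv2.imwrite('pics/top0z.png',big)
E
```

```text
cam [0.32904525 0.00167919 1.27642495]
red [431. 276.] [13. 16.] 117.0 ctr [ 0.434 -0.245] box [[0.448, -0.228], [0.449, -0.262], [0.421, -0.262], [0.42, -0.227]]
red [363. 274.] [19. 16.] 53.5 ctr [ 0.437 -0.096] box [[0.437, -0.069], [0.464, -0.09], [0.438, -0.123], [0.411, -0.102]]
red [432. 217.] [15. 13.] 147.0 ctr [ 0.566 -0.247] box [[0.567, -0.225], [0.588, -0.246], [0.565, -0.269], [0.544, -0.248]]
dark [164. 333.] [10. 11.] 25.0 ctr [0.304 0.319] box [[0.314, 0.331], [0.314, 0.308], [0.294, 0.307], [0.294, 0.33]]
dark [364. 272.] [14. 14.] 154.0 ctr [ 0.438 -0.096] box [[0.453, -0.081], [0.453, -0.11], [0.424, -0.111], [0.423, -0.081]]
dark [365. 216.] [13. 14.] 148.0 ctr [ 0.557 -0.097] box [[0.571, -0.082], [0.571, -0.112], [0.543, -0.112], [0.543, -0.082]]
dark [417. 180.] [60.  4.] 134.0 ctr [ 0.64  -0.209] box [[0.642, -0.145], [0.65, -0.146], [0.638, -0.274], [0.629, -0.273]]
dark [366. 174.] [ 9. 12.] 87.5 ctr [ 0.651 -0.098] box [[0.661, -0.085], [0.661, -0.111], [0.642, -0.111], [0.641, -0.086]]
wood [280. 322.] [43. 44.] 1493.5 ctr [0.331 0.081] box [[0.33, 0.147], [0.397, 0.082], [0.333, 0.015], [0.267, 0.08]]
wood [247. 230.] [ 94. 107.] 9749.5 ctr [0.529 0.159] box [[0.621, 0.287], [0.645, 0.053], [0.439, 0.032], [0.416, 0.262]]
wood [258. 154.] [  8. 112.] 815.0 ctr [0.699 0.139] box [[0.706, 0.264], [0.711, 0.015], [0.693, 0.015], [0.688, 0.263]]
```

View pics/top0z.png

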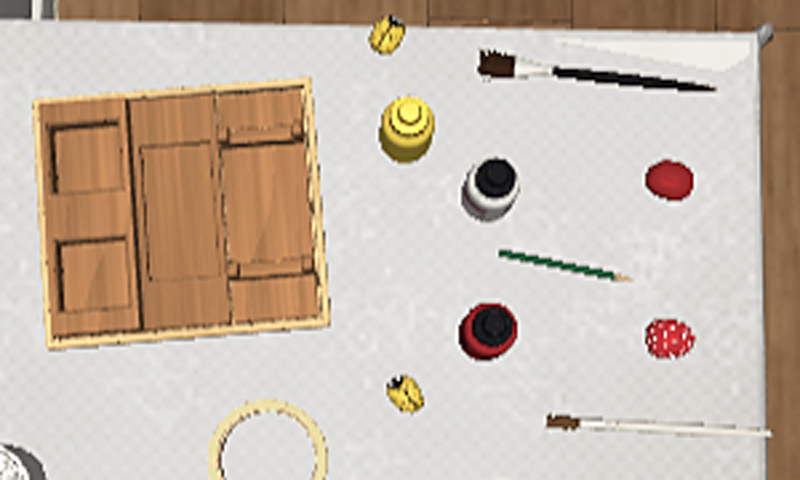

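Run:
```python
from h import *
r.goto([0.55,-0.18,0.22],down(0)); r.hold(0.3)
c=cam('wrist'); im=r.read_camera('wrist'); cv2.imwrite('pics/w1.png',im); np.save('w1.npy',np.array(c,dtype=object),allow_pickle=True)
print(r.get_obs()['time'],r.get_obs()['eef_pos'],r.get_obs()['joint_positions'])
```

```text
Traceback (most recent call last):
ValueError: could not broadcast input array from shape (3,3) into shape (3,)
```

View pics/w1.png

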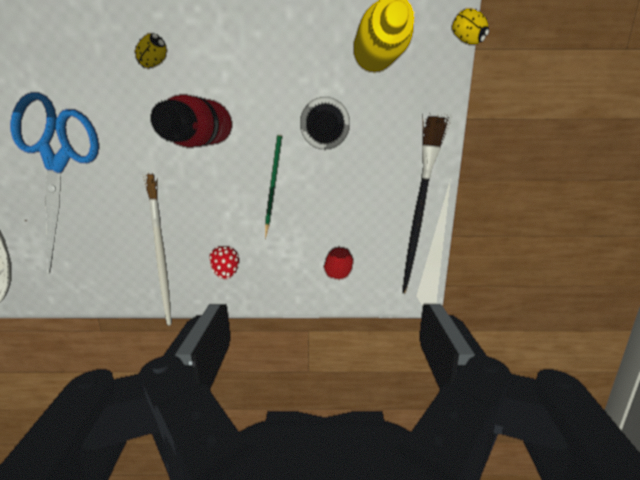

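The wrist view shows the flat brush from (434,115) to (405,292), the dotted stone at (225,262), the white bottle at (325,123) and the red one at (190,120).

Run:
```python
from h import *
c=cam('wrist'); im=cv2.imread('pics/w1.png'); print(c[2],r.get_obs()['time'])
ends=ray(c,[[434,114],[405,293]],0.005); print('brush',ends,np.linalg.norm(ends[0]-ends[1]),ends.mean(0))
# dark+non-table part of the brush
b,g,rr=[im[...,k].astype(int) for k in range(3)]
m=(im.max(2)<90); m2=np.zeros_like(m); m2[105:300,395:450]=m[105:300,395:450]
p=np.argwhere(m2)[:,::-1]
for v in (185,200,215,230,260): 
    s=p[p[:,1]==v]; print(v,s[:,0].min(),s[:,0].max(),ray(c,[s.mean(0)],0.008)[0])
red=(rr>110)&(g<90)&(b<90)
dot=np.zeros_like(red); dot[240:285,200:250]=(np.abs(rr-g)>40)[240:285,200:250]
dot=cv2.morphologyEx(dot.astype(np.uint8),cv2.MORPH_CLOSE,np.ones((9,9)))
k=max(blobs(dot),key=cv2.contourArea); w=ray(c,k[:,0],0.008); q=cv2.minAreaRect(w.astype(np.float32)*1000); print('stone',q, cv2.fitEllipse((w*1000).astype(np.float32)))
# caps in top view and wrist: z of caps 0.109, .114
ct=cam('top')
for n,pw,z,pt in (('white',(325,123),.109,(365,216)),('red',(175,119),.114,(364,272))): print(n,ray(c,pw,z),ray(ct,pt,z))
# tray corners from top crop
cr=np.array([[35,100],[310,80],[328,326],[49,348]])*0.375+[180,150]
t=ray(ct,cr,0.018); print('tray',t,t.mean(0)); 
for a,bb in((0,1),(1,2),(2,3),(3,0)): d=t[bb]-t[a]; print(np.linalg.norm(d),np.degrees(np.arctan2(d[1],d[0])))
```

```text
[ 0.54914735 -0.09905879  0.36316154] 2.075
brush [[ 0.66018485 -0.08619488]
 [ 0.64636471 -0.28760154]] 0.20188026588032387 [ 0.65327478 -0.18689821]
185 421 427 [ 0.6559864  -0.15734213]
200 417 424 [ 0.65373398 -0.17360162]
215 414 422 [ 0.65251539 -0.19034187]
230 411 419 [ 0.65070187 -0.20758341]
260 407 413 [ 0.64805805 -0.24366547]
stone ((433.9080810546875, -246.87640380859375), (38.61308670043945, 32.58335876464844), 89.94942474365234) ((433.4073791503906, -245.58668518066406), (31.2231388092041, 39.70072555541992), 172.843017578125)
white [[ 0.54991092 -0.09598902]] [[ 0.54702795 -0.0921862 ]]
red [[ 0.44426637 -0.09335621]] [[ 0.43236335 -0.09058567]]
tray [[0.62067749 0.27936643]
 [0.64194512 0.05296512]
 [0.43802021 0.03370367]
 [0.41622806 0.25853091]] [0.52921772 0.15614153]
0.22739803034050665 -84.6335121044071
0.20483254435119227 -174.6042126094065
0.22588090337922545 95.5362957561715
0.20550836908082062 5.8189476518696175
```

Run:
```python
from h import *
D=np.deg2rad
q=down(D(-3.9))
r.goto([.6533,-.187,.08],q)
print(r.move_linear([.6533,-.187,.006],rate=.08,f_stop=8),r.get_obs()['eef_pos'])
r.command_gripper(0.0,40); print(r.get_obs()['grip_width'])
p=r.get_obs()['eef_pos']
r.move_linear([.6533,-.187,.2],rate=.2); print(r.get_obs()['grip_width'])
for y in(-84.6,95.4):
    print(y,r.inverse_kinematics([.536,.085,.2],down(D(y))))
print(r.get_obs()['joint_positions'],p)
r.goto([.536,.085,.19],down(D(-84.6))); r.hold(.3)
cv2.imwrite('pics/w2.png',r.read_camera('wrist')); print(r.get_obs()['time'],r.get_obs()['eef_pos'],r.get_obs()['grip_width'])
```

```text
False [ 0.65374998 -0.18716492  0.0066274 ]
0.014224156288450751
0.014438264380341233
-84.6 [ 1.60251002e-02  4.00794276e-01  1.52482103e+00 -4.44089210e-16
  1.21597734e+00  1.49257365e+00]
95.4 [ 1.60251002e-02  4.00794276e-01  1.52482103e+00 -4.44089210e-16
  1.21597734e+00 -1.64901901e+00]
[-3.91468931e-01  6.57819473e-01  1.08669659e+00 -5.60973634e-06
  1.39964761e+00 -3.23384091e-01] [ 0.65350946 -0.18708995  0.00628526]
7.5833 [0.53610304 0.08477853 0.18994807] 0.014172076985204637
```

View pics/w2.png

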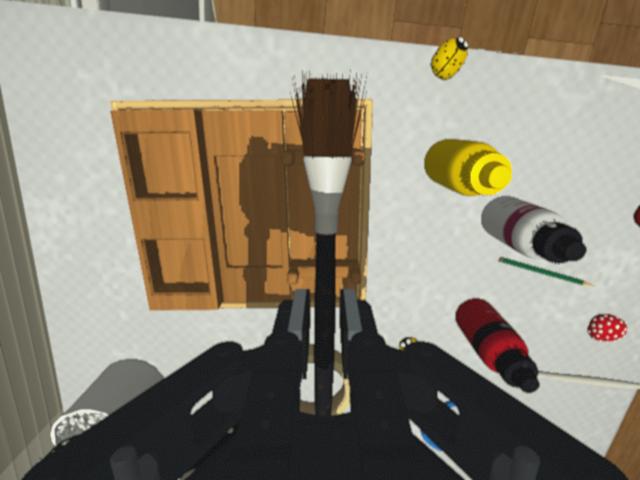

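The brush is held level and straight, with its head at (328,110). The tray rim's top corners are at (111,101) and (372,100).

Run:
```python
from h import *
c=cam('wrist')
t=ray(c,[[111,101],[372,99]],.018); d=t[1]-t[0]; print(t,np.linalg.norm(d),np.degrees(np.arctan2(d[1],d[0])))
a=np.deg2rad(5.4); X=np.array([np.cos(a),np.sin(a)]); Y=np.array([-X[1],X[0]]); print('ctr',t.mean(0)-X*.104)
# predicted features for hypothesised centre
C=t.mean(0)-X*.104; im=cv2.imread('pics/w2.png')
def box(o,hx,hy,z,col):
    p=[np.r_[C+o[0]*X+o[1]*Y+sx*hx*X+sy*hy*Y,z] for sx,sy in((1,1),(1,-1),(-1,-1),(-1,1))]
    cv2.polylines(im,[proj(c,p).round().astype(int)],1,col,1)
for s in(.048,-.048): box((s,.0715),.028,.028,.035,(255,0,0))
box((0,0),.0555,.0285,.019,(0,255,0)); box((0,0),.104,.114,.018,(255,255,0))
for s in(.055,-.055): box((s,-.0715),.006,.025,.049,(0,0,255))
cv2.imwrite('pics/w2o.png',cv2.resize(im[70:330,80:400],(800,650))[:600])
```

```text
[[0.62153667 0.28044152]
 [0.64474793 0.0528634 ]] 0.22875875140392474 -84.17639605800534
ctr [0.52960386 0.1568652 ]
```

View pics/w2o.png

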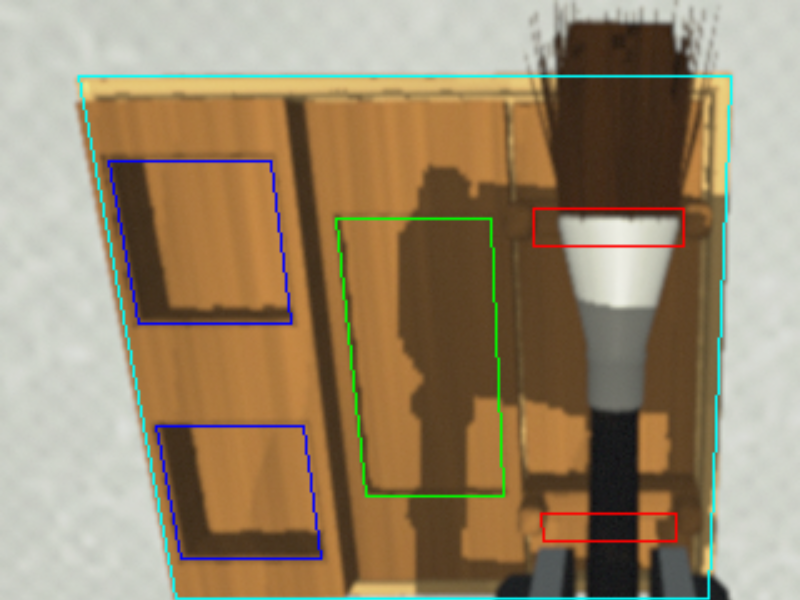

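Wells and recess line up with the model. Next I lay the brush down, then go for the stone.

```bash
cat >> h.py <<'E'
D=np.deg2rad
A=D(5.6); X=np.array([np.cos(A),np.sin(A)]); Y=np.array([-X[1],X[0]]); C=np.array([.5296,.1569])
def at(x,y,z): return np.r_[C+x*X+y*Y,z]
E
python3 - <<'E'
from h import *
q=down(A-np.pi/2)
r.goto(at(0,-.0715,.10),q)
print(r.move_linear(at(0,-.0715,.037),rate=.06,f_stop=4),r.get_obs()['eef_pos'],r.get_obs()['ft_force'])
r.command_gripper(.045); r.move_linear(at(0,-.0715,.14),rate=.15)
s=[.434,-.246]
r.goto([*s,.2],down(D(-5))); r.hold(.2)
c=cam('wrist'); im=r.read_camera('wrist'); cv2.imwrite('pics/w3.png',im)
cv2.imwrite('pics/t3.png',cv2.resize(r.read_camera('top')[160:310,170:370],(800,600)))
b,g,rr=[im[...,k].astype(int) for k in range(3)]
m=cv2.morphologyEx((rr-g>50).astype(np.uint8),cv2.MORPH_CLOSE,np.ones((9,9)))
for k in blobs(m,200):
    w=ray(c,k[:,0],.008); print(cv2.contourArea(k),k[:,0].mean(0),cv2.fitEllipse((w*1000).astype(np.float32)))
print(r.get_obs()['time'])
E
```

```text
True [0.53606644 0.08570489 0.03921257] [-0.6069016   0.14781969  5.60119738]
709.5 [326.51111111 209.86666667] ((434.0992126464844, -244.5000457763672), (28.75861930847168, 36.42688751220703), 1.217391014099121)
882.5 [452.33962264 200.83018868] ((566.2142333984375, -247.87962341308594), (31.645444869995117, 38.80548858642578), 171.40933227539062)
1265.5 [305.88793103  37.48275862] ((432.0286865234375, -73.62887573242188), (44.12459182739258, 75.05880737304688), 0.695932924747467)
12.3
```

View pics/t3.png

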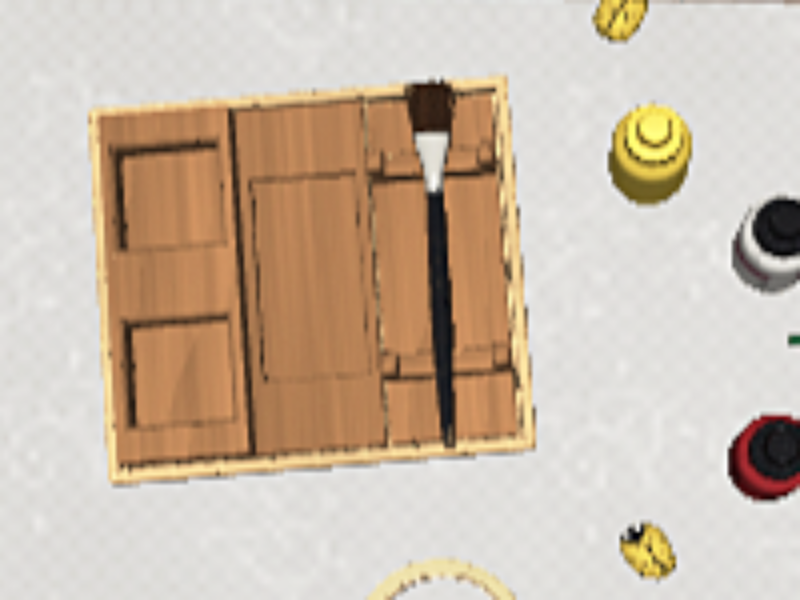

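View pics/w3.png

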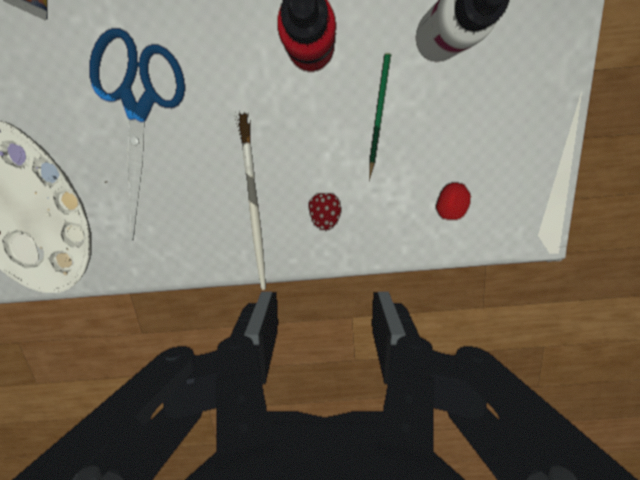

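The brush lies across both notches. The dotted stone is at (325,210), and the slim brush is about 55 mm to its left, so I keep the jaws narrow.

Run:
```python
from h import *
s=[.434,-.245]
r.command_gripper(.05)
r.goto([*s,.07],down(D(-2)))
print(r.move_linear([*s,.006],rate=.08,f_stop=8))
r.command_gripper(0,40); print(r.get_obs()['grip_width'])
r.move_linear([*s,.2],rate=.2); print(r.get_obs()['grip_width'])
r.goto(at(0,0,.10),down(A)); 
print(r.move_linear(at(0,0,.017),rate=.06,f_stop=4),r.get_obs()['eef_pos'],r.get_obs()['ft_force'],r.get_obs()['grip_width'])
r.command_gripper(.052); r.move_linear(at(0,0,.15),rate=.15)
r.goto([.55,-.10,.24],down(D(-5))); r.hold(.2)
c=cam('wrist'); cv2.imwrite('pics/w4.png',r.read_camera('wrist'))
t=r.read_camera('top'); cv2.imwrite('pics/t4f.png',t); cv2.imwrite('pics/t4.png',cv2.resize(t[160:310,170:370],(800,600)))
print(r.get_obs()['time'],r.get_obs()['eef_pos'])
```

```text
False
0.029980674787596154
0.0300246003741041
True [0.52935558 0.15685621 0.01984466] [-0.98156039  0.7867627   4.71959988] 0.02990448226914926
21.025 [ 0.55004311 -0.09902849  0.23973006]
```

View pics/t4.png

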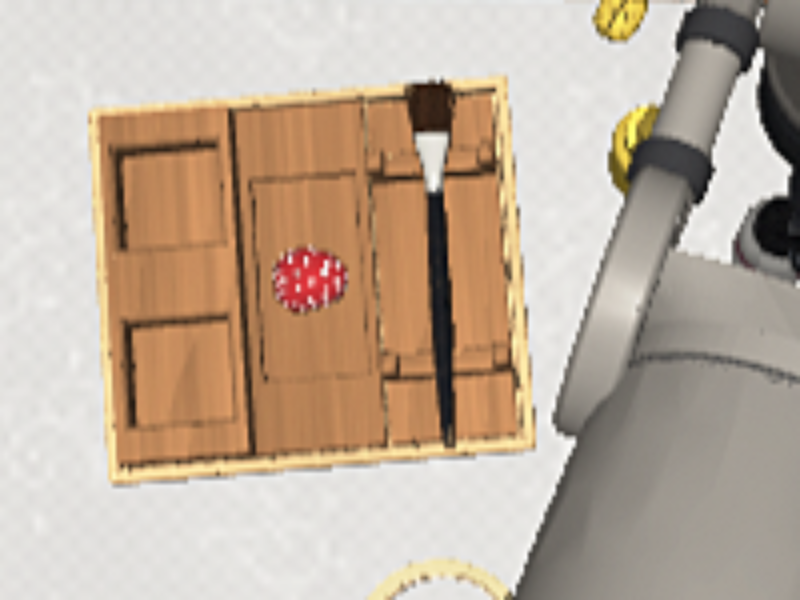

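View pics/w4.png

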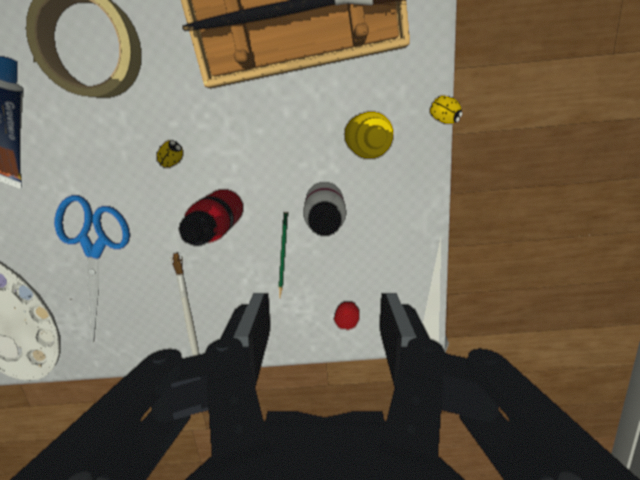

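The stone lies flat in its recess. The white cap is at (326,216) and the red cap at (197,228). Now I move the white bottle.

```bash
cat >> h.py <<'E'
def bottle(p,yaw,x,gz=.048):
    r.command_gripper(.07)
    r.goto([*p,.16],down(yaw))
    print('down',r.move_linear([*p,gz],rate=.1,f_stop=6),r.get_obs()['eef_pos'])
    r.command_gripper(.0,40); print('grip',r.get_obs()['grip_width'])
    r.move_linear([*p,.22],rate=.15); print('lift',r.get_obs()['grip_width'])
    r.goto(at(x,.0715,.22),down(A)); r.move_linear(at(x,.0715,.09),rate=.12)
    print('place',r.move_linear(at(x,.0715,gz+.009),rate=.05,f_stop=5),r.get_obs()['eef_pos'],r.get_obs()['ft_force'],r.get_obs()['grip_width'])
    r.command_gripper(.064); r.move_linear(at(x,.0715,.2),rate=.12)
E
python3 - <<'E'
from h import *
c=cam('wrist'); print('w4',ray(c,[326,216],.109),'red',ray(c,[197,228],.114),'top',ray(cam('top'),[364,272],.114))
bottle([.550,-.096],D(-30),.048)
# camera straight above red
r.goto([.437,-.175,.22],down(0)); r.hold(.2)
c=cam('wrist'); im=r.read_camera('wrist'); print(c[2])
b,g,rr=[im[...,k].astype(int) for k in range(3)]
m=(im.max(2)<75); m[280:]=0; print([ (cv2.minEnclosingCircle(k),ray(c,cv2.minEnclosingCircle(k)[0],.114)) for k in blobs(m,300)])
m=cv2.morphologyEx((rr-g>50).astype(np.uint8),cv2.MORPH_CLOSE,np.ones((9,9)));print([(cv2.boundingRect(k)) for k in blobs(m,300)])
cv2.imwrite('pics/w5.png',im)
t=r.read_camera('top'); s=r.read_camera('scene'); cv2.imwrite('pics/m5.png',np.hstack([cv2.resize(t[160:310,170:370],(400,300)),cv2.resize(s[150:320,290:517],(400,300)),])); print(r.get_obs()['time'])
E
```

```text
w4 [[ 0.55185223 -0.08890187]] red [[ 0.44276141 -0.08871932]] top [[ 0.43236335 -0.09058567]]
down False [ 0.55045667 -0.09615326  0.0486572 ]
grip 0.04106953406946387
lift 0.041386370522205264
place True [0.56950636 0.23260179 0.05958942] [-0.78310818 -0.98058853  5.37937886] 0.040766102574659506
[ 0.43654094 -0.0930154   0.36302483]
[(((377.0, 186.0), 45.3542594909668), array([[ 0.47632484, -0.13448361]])), (((323.0485534667969, 127.69417572021484), 25.023944854736328), array([[ 0.43586556, -0.09311607]])), (((84.0, 36.85714340209961), 40.5888786315918), array([[ 0.27920218, -0.03696261]]))]
[(422, 253, 29, 31), (297, 103, 48, 51)]
31.4583
```

View pics/m5.png

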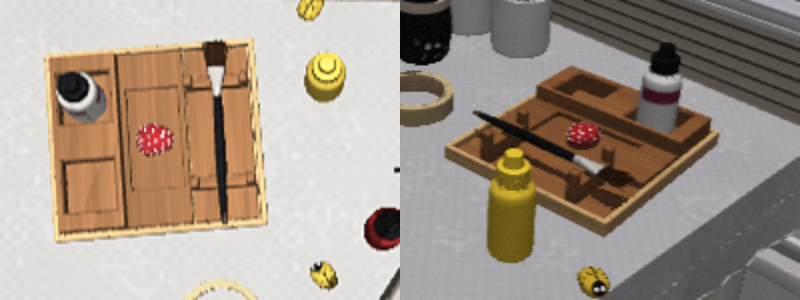

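View pics/w5.png

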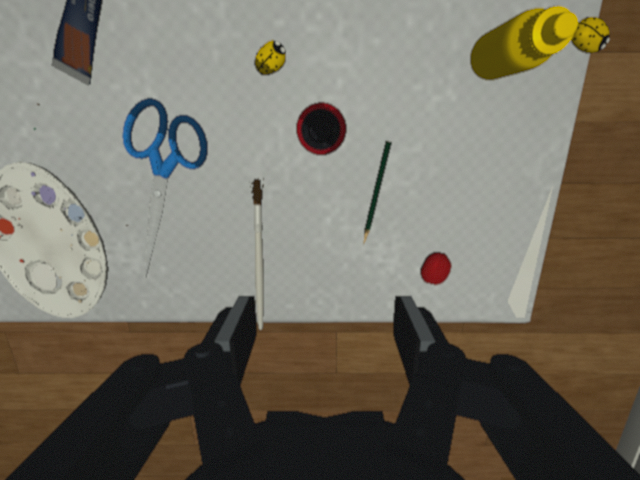

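The white bottle stands upright in the far well. Seen from directly above, the red bottle is at (322,128), so about (0.436, −0.0935) m.

Run:
```python
from h import *
bottle([.436,-.0935],D(0),-.048)
r.goto([.45,-.15,.25],down(0)); r.hold(.3)
t=r.read_camera('top'); s=r.read_camera('scene'); cv2.imwrite('pics/m6.png',np.vstack([np.hstack([cv2.resize(t[160:310,170:370],(400,300)),cv2.resize(s[150:320,290:517],(400,300)),]),np.hstack([cv2.resize(t,(400,300)),cv2.resize(s,(400,300))])])); print(r.get_obs()['time'])
```

```text
down False [ 0.4364125  -0.09370376  0.04847603]
grip 0.04103539927339317
lift 0.041288929541038924
place True [0.47385817 0.22313428 0.05923542] [-1.43974779 -0.93132017  4.86648336] 0.040811620139741725
41.625
```

View pics/m6.png

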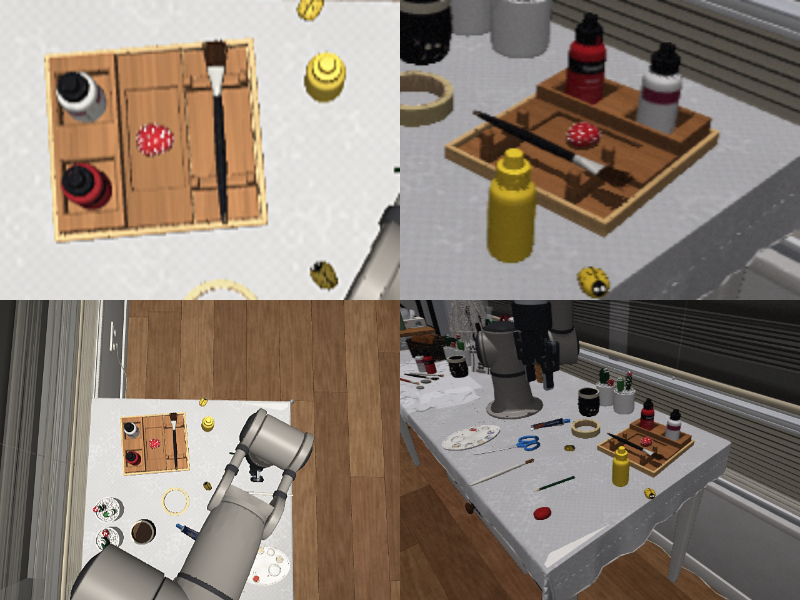

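All four pieces are in place, both bottles are upright, and the decoys look untouched. I'm handing the job in.

```bash
python3 -c "
from plant import r
r.finish_job()"
```

```text
the job is handed in; nothing more can be done
```

The kit is packed and the job is handed in, at about 42 s on the robot's clock. I laid the flat brush across both notches and the dotted stone flat in the recess. Then I stood the white bottle in the far well and the red bottle in the near one.

- **Final pictures:** the top and scene views show all four pieces seated and both bottles upright. The plain stone, slim brush and yellow bottle look unmoved.
- **Placing heights:** each piece met its target at about the expected height, with a contact force of about 5 N.
- **Disagreements:** the oblique views of the bottle caps differed by about 7 to 10 mm between cameras. I used views from almost straight above for the grasps instead, and both bottles gripped cleanly.
- **Failed checks:** no check of the job itself failed. One early script stopped on a file-saving error after its move and picture, with no effect on the scene.

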